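Knock the stuck setting anvil out of its holder

TASK

The brass setting anvil has stuck in its dark steel die holder. Set the holder upright over the knockout stand, feel for the rod with the hole in the holder's underside, and press the holder gently down until it sits on the stand and the rod has pushed the anvil up out of its nest. Leave the holder sitting on the stand, then lift out the anvil and lay it dished face up in the empty middle well of the wooden die board, with nothing else disturbed and nothing tipped over.

Things in the scene. Friction and masses are not known exactly. Their poses are not given: they have to be found in the camera images.
- holder_center (a point): Die holder: loose dark steel square block, 54 x 54 mm, 44 mm high, about 0.55 kg. This point is its centre, 22 mm above its underside; z up, x and y square to its side faces, of which any opposite two may be gripped. In its top is a round nest, 41 mm wide and 13 mm deep. Spring plungers in the nest's wall (brass screws on the +x and -x faces) clamp the anvil.
- holder: The same holder; this origin is the centre of its underside, where the knockout hole opens: a plain round hole of 15 mm diameter on the block's centre line, straight up through the 31 mm thick bottom into the nest. Its rim has no useful lead-in.
- anvil_center (a point): Setting anvil: plain brass disc, 38 mm diameter, 13 mm high, 0.11 kg, upper face dished. This point is its centre, half-way up; z out of the dished face. It starts jammed in the nest, flush with the holder's top, and cannot be gripped there. 8 to 16 N pushes it up; raised 9 mm it is free. With the holder right down on the stand it stands on the rod, 10 mm proud of the holder.
- stand_face (a point): Centre of the flat top of the knockout stand's steel bearing ring (60 mm diameter), 24 mm above the desk; z up. The holder has to sit down on this ring; off centre is right, since the rod stands off centre. Pressing the holder on the ring or on the rod with more than 50 N spoils them.
- stand: Knockout stand, fixed to the desk, blue foot of 96 mm diameter; origin under its centre. Its upright steel rod (12 mm diameter, flat end with a 1 mm chamfer) ends 65 mm above the desk. It floats sideways in its seat: it stands 3 to 7 mm off the centre, on no known side, about 4 N slides it (up to 7 mm each way), and it stays there. It cannot tilt or sink.
- well (a point): Empty middle well of the fixed light-wood die board (70 x 190 mm, 18 mm high, long along this frame's y). This point is the centre of the well's floor, 12 mm above the desk; the well is round, 46 mm in diameter, 6 mm deep; z up. Steel dies, fixed, stand in the other two wells, 62 mm away on either side along y, up to 27 mm above the desk.
- snaps: Bystander: little tin tray of snaps, 60 x 85 x 16 mm, loose; origin at the centre of its underside.
- glue_bottle: Bystander: white glue bottle with a blue nozzle, 48 mm diameter, 141 mm high, loose; origin at the centre of its underside.
- rivet_jar: Bystander: lidded glass jar, 68 mm diameter, 61 mm high, loose; origin at the centre of its underside.
- tape: Bystander: roll of tan tape, 90 mm diameter, 18 mm high, loose; origin at the centre of its underside.

How it is judged:
By the outcome, as a careful person would: the job done as asked, in the order asked, and still so for the second after the job is handed in, with the robot touching nothing.
It also fails if it takes over 56 s, if anything falls off the work surface, if the arm or the gripper's body presses on something with over 40 N, if the wrist force passes 120 N, or if a joint passes its speed limit or range.

ROBOT

A 7-joint arm with a two-finger parallel gripper is mounted at the origin on the work surface; the furniture and walls round the work are solid. World frame = base frame: x ahead of the robot, y to its left, z up, the work surface at z = 0. Lengths are in m, angles in rad, forces in N, time in s.
With the tool pointing down it reaches from about 0.425 to 0.875 m from the base axis. Payload 8.4 kg.
Tool frame: the origin (TCP) lies on the centre line of the jaws, within the pads' length; the fingertips stand 22 mm ahead of it and the grasp point (between the pads) lies 3 mm ahead of it; z points along the fingers, y is the line along which they close (so a half turn about z gives the same grasp; the last joint's range is limited). The gripper opens to 87 mm and grips with 3 to 60 N. Pads are 19 mm wide; open, the fingers measure 117 mm over their backs; the gripper's body (75 mm by 190 mm) begins 51 mm behind the grasp point.
Start: joints at [-1.346, 0.333, 0.04, 1.465, -0.013, 1.343, -0.059], TCP at [0.207, 0.616, 0.216] pointing down, gripper open.
Joint ranges: [-2.58, 2.58], [-0.38, 2.09], [-1.3, 1.39], [0.25, 2.4], [-1.5, 4.64], [0.08, 2.09], [-2.65, 2.65]. Speed limits (rad/s): [2.22, 2.22, 2.79, 2.79, 3.14, 3.14, 3.14].

INTERFACE

Orientations are given as [roll, pitch, yaw] about the fixed x, y, z axes, in that order (R = Rz(yaw) Ry(pitch) Rx(roll)).
In Python, from workcell import ctrl gives the robot as it stands.
- The arm moves only by the shell command python3 -m crank 'ROWS'. ROWS is JSON, a list of rows, each an object with "translation": the shift along the tool's x, y, z in m, a list of three; "yaw": the turn about the tool's z in degrees; "fingers": the closure in counts, from 0 (fully open) to 255 (shut). A call has exactly 10 rows; each row shifts and turns the commanded pose from where the row before left it, along the tool's axes as they then stand; what a row does not reach is not made up. A row lasts 1/10 s, in which the tool goes at most 50 mm and 8.59 degrees, less where a joint would pass 70% of its speed; a pose out of reach is approached as far as the arm can. A call with a gripper value outside its range is refused whole. The fingers move at their own pace and stop on an object; the grip force is fixed at half the most. Time passes only in rows, so rows that do not move let the fingers close, or fill a call up. It gives the time, the measured TCP pose, the force, the opening and the grip force at its end, in the units of the state.
- ctrl.observe(): the state, without advancing time (a new reading comes with each control period).
- ctrl.get_image(name): name is "side" or "top"; returns a dict with "color" (480x640x3 uint8, red, green, blue), "range_z" (480x640 float32, m along the optical axis (not along the pixel's ray), 0 where there is no reading), "K" (3x3 intrinsics, pixels), "rvec" (rotation vector, rad) and "tvec" (3), from world to camera coordinates, as OpenCV has them. Camera axes: x right, y down, z forward; pixel columns grow to the right and rows downward; lengths in m; the calibration is good to about 2 mm. A picture is of the moment at which its call begins.
- ctrl.hand_in(): hands the job in; it is judged then, once.
The state is a dict: "t": time; "joint_positions": joint angles; "qd": joint speeds; "effort": joint torques, N m; "tool_pos": TCP position; "eef_rot": TCP orientation; "force": force on the tool from outside, world axes, zero at the start; "moment": the same for the moment, N m; "grip_width": finger opening in m; "gripper_force": force on a finger pad.
Only numpy, scipy, OpenCV 4.12 (cv2) and the standard library are available. Lean on these libraries where they do the work, as an engineer would, in place of code of your own. Each camera call takes 0.05 s, during which the arm holds its last target. There are 200 camera calls.

## Working session

There is one attempt and no reset: what is moved stays moved. The work goes in short steps, Python scripts to look and compute and a shell command to move; the robot and the scene stay as the last step left them, time stands still between calls to the robot, and variables do not carry over. Pictures are saved under pics/ and viewed, at most 10 in all, crops included, and the job is handed in when it is done.

```bash
mkdir -p pics; ls; cat > h.py <<'E'
import numpy as np, cv2
from workcell import ctrl
def grab(n):
    im=ctrl.get_image(n); R=cv2.Rodrigues(np.array(im["rvec"],float))[0]; t=np.array(im["tvec"],float).ravel(); K=np.array(im["K"])
    v,u=np.mgrid[0:480,0:640]; z=im["range_z"]
    c=np.stack([(u-K[0,2])/K[0,0]*z,(v-K[1,2])/K[1,1]*z,z],-1)
    P=(c-t)@R; P[z==0]=np.nan
    return im,P
def save(im,f,s=1,crop=None):
    c=im["color"][...,::-1]
    if crop: c=c[crop[1]:crop[3],crop[0]:crop[2]]
    cv2.imwrite("pics/"+f,cv2.resize(c,None,fx=s,fy=s,interpolation=cv2.INTER_CUBIC))
E
python3 - <<'E'
from h import *
for n in("top","side"):
    im,P=grab(n); save(im,n+"0.png"); np.savez("/tmp/"+n,P=P,c=im["color"]); print(im["K"][0,0], np.nanmin(P.reshape(-1,3),0))
o=ctrl.observe(); print(o)
E
```

```text
pics
523.5202099865 [-0.29920849 -1.40281073 -0.73680947]
564.3871182586701 [-0.6477793  -2.33966872 -0.75535373]
{'t': 0.1, 'joint_positions': array([-1.34618165,  0.33383513,  0.03989187,  1.46617214, -0.01335837,
        1.34331912, -0.05848409]), 'qd': array([ 0.00069428, -0.0028746 , -0.00142681, -0.00352529, -0.00199388,
       -0.00072749,  0.00181001]), 'effort': array([ 3.37693476e-03, -6.57798815e+01,  1.33918494e+00, -4.04712796e+01,
       -5.98334474e-02,  4.07584780e-02,  6.44159559e-05]), 'tool_pos': array([0.20673236, 0.61578769, 0.21475704]), 'eef_rot': array([-3.14013105e+00,  1.44124167e-04,  2.81777041e+00]), 'force': array([-0.06780559,  0.66216888, -0.67127358]), 'moment': array([ 0.00183223, -0.00934784,  0.0193342 ]), 'gripper_force': 0.0, 'grip_width': 0.08733156992459029}
```

View pics/top0.png

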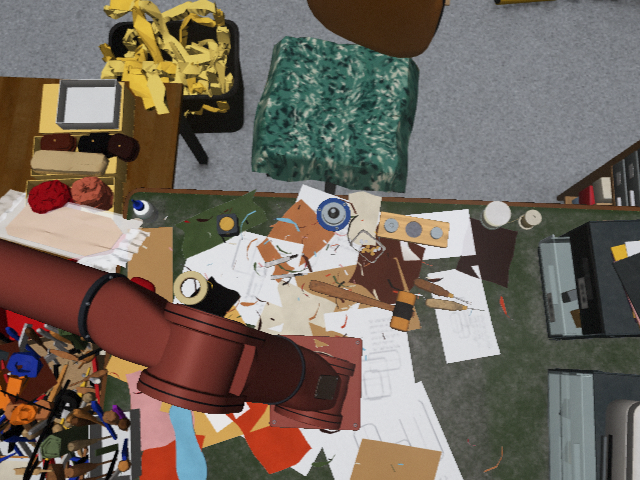

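View pics/side0.png

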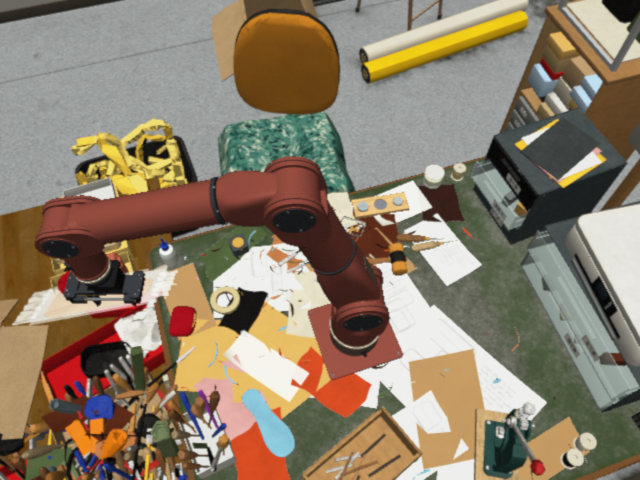

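The top view shows the stand at about (333,214), the die board at (413,230), what is probably the holder with the brass anvil at (229,224), the bottle at (142,208), and the tape at (190,288). I'll measure these and zoom in.

```bash
python3 - <<'E'
import numpy as np,cv2
d=np.load("/tmp/top.npz");P=d["P"];c=d["c"]
for n,(u,v) in dict(stand=(333,214),well=(413,230),w2=(391,226),w3=(437,233),holder=(229,224),glue=(142,208),jar=(497,213),snaps=(370,243),tape=(190,288),white2=(530,217),desk=(290,250)).items(): print(n,P[v,u].round(4))
cv2.imwrite("pics/topz.png",cv2.resize(c[180:270,200:460,::-1],None,fx=3,fy=3,interpolation=cv2.INTER_CUBIC))
# holder top points
def seg(x0,x1,y0,y1,z0,z1):
    m=(P[...,0]>x0)&(P[...,0]<x1)&(P[...,1]>y0)&(P[...,1]<y1)&(P[...,2]>z0)&(P[...,2]<z1); return m
h=P[224,229]; m=seg(h[0]-.06,h[0]+.06,h[1]-.06,h[1]+.06,.035,.055); q=P[m]; r=cv2.minAreaRect((q[:,:2]*1000).astype(np.float32)); print("holder",len(q),r,np.median(q[:,2]),q[:,:2].mean(0))
h=P[214,333]; 
m=seg(h[0]-.06,h[0]+.06,h[1]-.06,h[1]+.06,.056,.075); print("rod",m.sum(),P[m].mean(0))
m=seg(h[0]-.06,h[0]+.06,h[1]-.06,h[1]+.06,.021,.027); q=(P[m][:,:2]*1000).astype(np.float32); print("ring",m.sum(),cv2.minEnclosingCircle(q),q.mean(0))
h=P[230,413]; m=seg(h[0]-.12,h[0]+.12,h[1]-.12,h[1]+.12,.014,.03); q=(P[m][:,:2]*1000).astype(np.float32); print("board",m.sum(),cv2.minAreaRect(q))
m=seg(h[0]-.03,h[0]+.03,h[1]-.03,h[1]+.03,.009,.0145); q=(P[m][:,:2]*1000).astype(np.float32); print("well",m.sum(),cv2.minEnclosingCircle(q),q.mean(0))
E
```

```text
stand [ 0.4365 -0.0246  0.0451]
well [ 0.4105 -0.2452  0.0077]
w2 [ 0.4151 -0.1829  0.0242]
w3 [ 0.3997 -0.3063  0.0283]
holder [0.3985 0.2522 0.0413]
glue [0.4199 0.4713 0.0904]
jar [ 0.4518 -0.4574  0.0641]
snaps [ 0.3685 -0.1282  0.0113]
tape [0.2272 0.3496 0.0047]
white2 [ 0.4464 -0.547   0.057 ]
desk [0.3409 0.0877 0.0086]
holder 398 ((399.727294921875, 258.2235412597656), (56.73347091674805, 55.2895622253418), 10.110518455505371) 0.042834710069640056 [0.39895396 0.25736094]
rod 20 [ 0.44011904 -0.02425338  0.06287957]
ring 198 ((446.95587158203125, -26.570886611938477), 30.103349685668945) [447.4723   -25.605124]
board 1528 ((376.472412109375, -247.30621337890625), (242.30230712890625, 144.77549743652344), 84.2021484375)
well 164 ((409.130615234375, -242.68678283691406), 38.0529670715332) [ 412.6057  -243.91457]
```

View pics/topz.png

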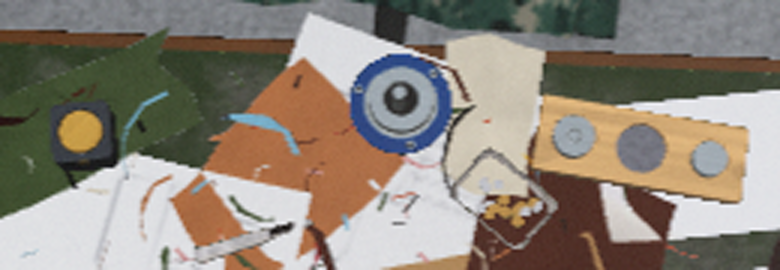

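The zoom shows the holder upright, brass up, at zoom (80,132) and turned about 10°. The stand is at (402,100), the empty well at (642,148), and the snaps at (500,195). Next I'll refine by intersecting pixel rays with the known heights.

```bash
cat >> h.py <<'E'
def ray(im,u,v,z):
    R=cv2.Rodrigues(np.array(im["rvec"],float))[0]; t=np.array(im["tvec"],float).ravel(); K=np.array(im["K"])
    C=-R.T@t; d=R.T@np.linalg.solve(K,[u,v,1]); return (C+d*(z-C[2])/d[2])[:2]
def brass(im,P,x,y,r=.06):
    hsv=cv2.cvtColor(im["color"],cv2.COLOR_RGB2HSV)
    m=(abs(P[...,0]-x)<r)&(abs(P[...,1]-y)<r)&(hsv[...,0]>12)&(hsv[...,0]<30)&(hsv[...,1]>130)&(hsv[...,2]>120)
    n,l,s,c=cv2.connectedComponentsWithStats(m.astype(np.uint8)); k=1+np.argmax(s[1:,4]); return c[k],s[k]
def world2tool(dx,dy,yaw): # tool-axis shift (roll=pi)
    c,s=np.cos(yaw),np.sin(yaw); return np.array([c*dx+s*dy, s*dx-c*dy])
E
python3 - <<'E'
from h import *
im,P=grab("top")
C=-cv2.Rodrigues(np.array(im["rvec"]))[0].T@np.array(im["tvec"]).ravel(); print("cam",C)
for n in ("top","side"):
    im,P=grab(n); c,s=brass(im,P,.399,.257); print(n,c,s,ray(im,*c,.044))
im,P=grab("top")
hsv=cv2.cvtColor(im["color"],cv2.COLOR_RGB2HSV)
# blue foot
m=(hsv[...,0]>100)&(hsv[...,0]<125)&(hsv[...,1]>120)&(abs(P[...,0]-.447)<.07)&(abs(P[...,1]+.026)<.07)
v,u=np.nonzero(m); (cx,cy),r=cv2.minEnclosingCircle(np.stack([u,v],1).astype(np.float32)); print("foot",cx,cy,r,ray(im,cx,cy,.008))
g=im["color"].mean(2).astype(int); print(g[203:224,322:346])
# holder yaw: dark pixels rect
q=P[(abs(P[...,0]-.399)<.05)&(abs(P[...,1]-.257)<.05)&(P[...,2]>.039)&(P[...,2]<.05)]; print(cv2.minAreaRect((q[:,:2]*1000).astype(np.float32)))
x,y=.3995,.2575; o=ctrl.observe(); p=o["tool_pos"]; print(world2tool(x-p[0],y-p[1],o["eef_rot"][2]))
E
```

```text
cam [ 0.06357681 -0.01097334  1.39908095]
top [226.23076923 223.26923077] [219 217  15  14 156] [0.39955488 0.25917334]
side [237.51020408 241.82653061] [232 237  12  11  98] [0.39955952 0.25457715]
foot 333.258056640625 214.0 16.861064910888672 [ 0.44677006 -0.02569516]
[[ 83  82  85  84  83  99 121 142 166 168 170 170 167 165 166 158 132  95
   88  86  91 130 151 102]
 [ 82  84  83  91 106 137 162 166 166 166 168 167 167 167 167 167 168 159
  133  99  97 115 100 105]
 [ 80  85  99 140 165 163 166 164 166 165 165 167 165 169 170 168 169 168
  166 148  91 106 148 117]
 [ 81  98 140 169 171 168 169 168 167 165 166 164 163 164 170 168 168 168
  170 170 146 101  84  86]
 [ 90 129 167 169 169 172 171 171 151 112 103  89  88 109 152 165 168 166
  168 167 165 140  86  85]
 [109 148 164 166 169 169 167 151  96  52  75  89  67  52  73 124 166 165
  166 168 163 148 111  88]
 [132 166 169 169 167 165 149  93  58 113 167 164 146  79  45  68 126 169
  168 167 163 164 148 115]
 [153 166 164 168 170 159 112  44  84 149 171 169 155 108  44  49  80 142
  172 171 170 169 149 111]
 [170 167 168 167 16
[... 715 characters left out ...]
9 170 168 153 119  93  93 134 168 171 171 172
  171 170 147 135 173 131]
 [123 156 132 135 167 168 164 165 169 169 167 168 166 171 171 171 173 170
  170 160 132 140 147  98]
 [100 142 145 102 136 167 168 168 171 168 169 171 170 170 170 170 171 170
  158 122 119 149 109  83]
 [ 80 110 155 145  91 125 162 167 168 168 170 171 169 170 168 171 172 151
   96 119 169 127  87  86]
 [ 85  82 106 152 146 101  95 125 151 165 164 170 168 170 168 152  99  86
  135 168 145  86  85  83]
 [ 83  82  85 108 149 169 153  86  76  91 103 118 117 109  86  72 120 170
  156 127  85  85  85  86]]
((399.8980407714844, 257.7093811035156), (55.11328887939453, 53.57792663574219), 6.87060546875)
[-0.29682164 -0.27858964]
```

```bash
R='{"translation":[-0.0297,-0.0279,0],"yaw":0,"fingers":0}'; python3 -m crank '[{"translation":[-0.03,-0.028,0],"yaw":0,"fingers":0},{"translation":[-0.03,-0.028,0],"yaw":0,"fingers":0},{"translation":[-0.03,-0.028,0],"yaw":0,"fingers":0},{"translation":[-0.03,-0.028,0],"yaw":0,"fingers":0},{"translation":[-0.03,-0.028,0],"yaw":0,"fingers":0},{"translation":[-0.03,-0.028,0],"yaw":0,"fingers":0},{"translation":[-0.03,-0.028,0],"yaw":0,"fingers":0},{"translation":[-0.03,-0.028,0],"yaw":0,"fingers":0},{"translation":[-0.03,-0.028,0],"yaw":0,"fingers":0},{"translation":[-0.027,-0.027,0],"yaw":0,"fingers":0}]'
python3 - <<'E'
from h import *
o=ctrl.observe();p=o["tool_pos"];print(p,o["eef_rot"],o["t"])
im,P=grab("top"); print("rod",ray(im,332.7,210.6,.065))
im,P=grab("side"); save(im,"side1.png"); 
m=(abs(P[...,0]-.447)<.06)&(abs(P[...,1]+.026)<.06)
v,u=np.nonzero(m&(P[...,2]>.055)&(P[...,2]<.08)); print(len(u), u.mean() if len(u) else 0, v.mean() if len(u) else 0)
for yaw in (o["eef_rot"][2],np.radians(188)): print(world2tool(.3997-p[0],.2573-p[1],yaw))
E
```

```text
t: 1.3
tool_pos: [0.4004, 0.2553, 0.2158]
eef_rot: [3.141, 0.0, 2.817]
force: [0.9, 0.2, 0.1]
grip_width: 0.0867
gripper_force: 0.0
[0.40039835 0.2553223  0.21576757] [3.14105160e+00 2.38558795e-04 2.81714713e+00] 1.3
rod [ 0.44030459 -0.02327967]
15 316.6 206.6
[0.00129238 0.0016519 ]
[0.00041631 0.00205565]
```

View pics/side1.png

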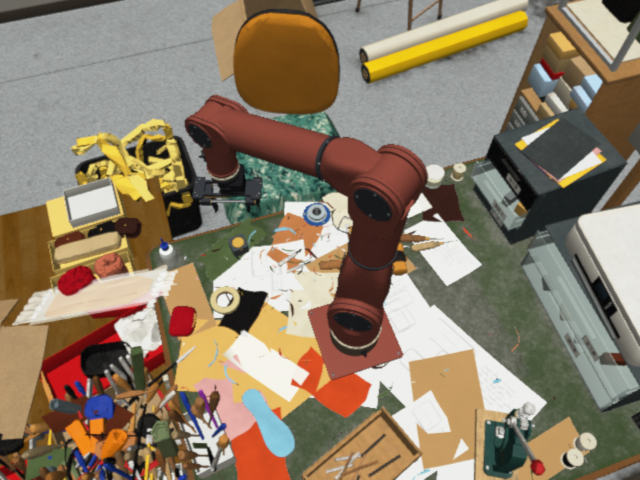

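The side view now shows the stand clear at (317,213) and the holder at (237,242). I'll turn and go down.

```bash
python3 -m crank '[{"translation":[0,0,0.02],"yaw":-6.6,"fingers":0},{"translation":[0,0,0.02],"yaw":-6.6,"fingers":0},{"translation":[0,0,0.02],"yaw":-6.6,"fingers":0},{"translation":[0,0,0.02],"yaw":-6.7,"fingers":0},{"translation":[0.0004,0.002,0],"yaw":0,"fingers":0},{"translation":[0,0,0.025],"yaw":0,"fingers":0},{"translation":[0,0,0.025],"yaw":0,"fingers":0},{"translation":[0,0,0.025],"yaw":0,"fingers":0},{"translation":[0,0,0.015],"yaw":0,"fingers":0},{"translation":[0,0,0],"yaw":0,"fingers":0}]'
python3 - <<'E'
from h import *
im,P=grab("side"); save(im,"s2.png",5,(170,170,330,270)); print("rod side",ray(im,316.6,206.6,.065))
g=im["color"].mean(2).astype(int); print(g[200:222,308:328])
im,P=grab("top"); save(im,"t2.png",5,(180,180,340,270))
E
```

```text
t: 2.4
tool_pos: [0.398, 0.2591, 0.0447]
eef_rot: [-3.14, -0.002, -3.006]
force: [-0.0, -0.4, -0.4]
grip_width: 0.0872
gripper_force: 0.0
rod side [ 0.43716821 -0.02791228]
[[ 85  53  39  35  36  34  35  33  28  25  23  21  22  24  20  22  22  23
   21  22]
 [140 104  49  37  36  36  34  36  34  29  25  21  23  23  23  23  23  22
   23  23]
 [218 171  70  36  36  38  37  36  35  32  28  25  21  22  23  23  24  21
   26  22]
 [234 191  79  38  36  36  35  37  35  35  33  28  26  22  21  23  22  24
   24  23]
 [228 175  78  38  36  35  37  36  37  35  35  34  30  25  22  22  22  22
   24  24]
 [184 115  69  45  37  37  38  36  36  35  36  35  34  31  28  26  22  23
   22  27]
 [113 109 101  67  43  37  34  36  37  37  36  35  37  35  34  28  26  22
   26  40]
 [110 142 150 114  67  41  36  36  35  35  37  36  36  37  34  33  28  27
   31  53]
 [135 171 185 163 111  51  36  37  35  36  36  37  36  38  36  36  36  36
   31  38]
 [160 187 192 183 136  60  37  38  37  37  35  35  36  37  38  37  38  35
   34  36]
 [170 190 190 174 125  61  36  36  36  35  37  37  36  36  37  37  35  35
   
[... 243 characters left out ...]
  36  35
   35  34]
 [172 182 189 189 174 140 110  88  68  53  40  36  36  37  37  35  36  35
   35  37]
 [175 160 180 189 188 184 171 147 125 103  67  43  36  36  38  33  37  35
   36  37]
 [160 139 154 178 187 189 189 187 183 163 122  78  44  37  35  37  36  36
   37  36]
 [169 161 130 146 168 177 186 190 191 187 171 128  65  40  36  36  36  36
   36  36]
 [149 168 151 123 118 138 159 169 171 171 168 140  91  64  51  37  37  36
   36  38]
 [119 153 171 159 133 126 113 109 108 108 109 112 122 123  95  51  39  35
   36  34]
 [ 95 112 138 163 173 163 142 128 129 130 130 144 170 178 138  82  58  39
   36  36]
 [ 91  92  99 121 144 159 167 169 177 179 171 167 156 141 125 113  92  45
   36  36]]
```

View pics/s2.png

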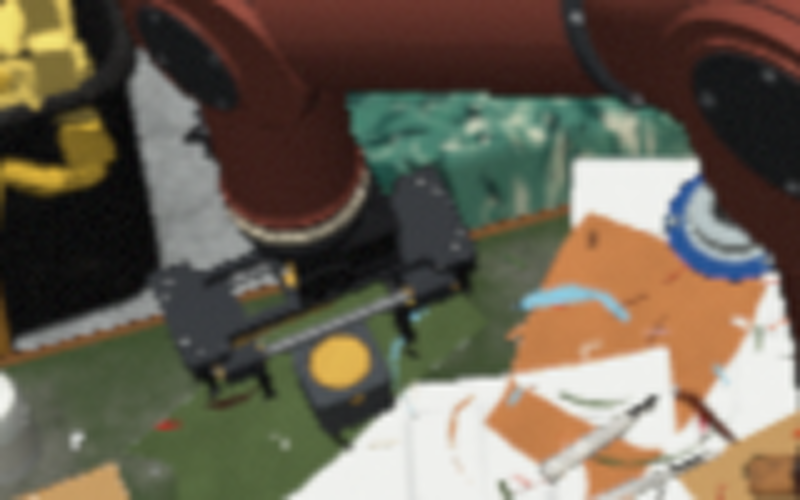

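The fingers straddle the block: tips at crop (265,390) and (410,335), brass at (340,360). I'll make the last descent and close.

```bash
python3 -m crank '[{"translation":[-0.0015,-0.002,0.006],"yaw":0,"fingers":0},{"translation":[0,0,0.006],"yaw":0,"fingers":0},{"translation":[0,0,0],"yaw":0,"fingers":0},{"translation":[0,0,0],"yaw":0,"fingers":255},{"translation":[0,0,0],"yaw":0,"fingers":255},{"translation":[0,0,0],"yaw":0,"fingers":255},{"translation":[0,0,0],"yaw":0,"fingers":255},{"translation":[0,0,0],"yaw":0,"fingers":255},{"translation":[0,0,0],"yaw":0,"fingers":255},{"translation":[0,0,0],"yaw":0,"fingers":255}]'
```

```text
t: 3.5
tool_pos: [0.4007, 0.2572, 0.0336]
eef_rot: [-3.141, -0.0, -3.003]
force: [0.8, -0.5, 1.8]
grip_width: 0.0529
gripper_force: 30.0
```

```bash
python3 -m crank '[{"translation":[0,0,-0.005],"yaw":0,"fingers":255},{"translation":[0,0,-0.01],"yaw":0,"fingers":255},{"translation":[0,0,-0.015],"yaw":0,"fingers":255},{"translation":[0,0,-0.02],"yaw":0,"fingers":255},{"translation":[0,0,-0.02],"yaw":0,"fingers":255},{"translation":[0,0,-0.015],"yaw":0,"fingers":255},{"translation":[0,0,-0.01],"yaw":0,"fingers":255},{"translation":[0,0,0],"yaw":0,"fingers":255},{"translation":[0,0,0],"yaw":0,"fingers":255},{"translation":[0,0,0],"yaw":0,"fingers":255}]'
python3 - <<'E'
from h import *
o=ctrl.observe();p=o["tool_pos"];yaw=o["eef_rot"][2];print(p,yaw,o["force"],o["grip_width"])
for n in("top","side"):
    im,P=grab(n)
    try:
        c,s=brass(im,P,p[0],p[1]); b=ray(im,*c,.044+p[2]-.0336); print(n,s,b,world2tool(*(b-p[:2]),yaw))
    except Exception as e: print(n,e)
    g=im["color"].mean(2).astype(int)
    if n=="side": save(im,"s3.png",5,(170,170,330,270))
E
```

```text
t: 4.5
tool_pos: [0.4001, 0.2569, 0.1276]
eef_rot: [-3.141, -0.001, -3.003]
force: [-0.2, -0.4, -6.7]
grip_width: 0.053
gripper_force: 30.0
[0.40011081 0.25690987 0.12763362] -3.0028246436549266 [-0.24106665 -0.40531943 -6.68767972] 0.05300118304721433
top attempt to get argmax of an empty sequence
side [228 222  13  10 103] [0.39859414 0.2550954 ] [ 0.00175308 -0.00158724]
```

```bash
python3 -m crank '[{"translation":[-0.0016,-0.015,0],"yaw":0,"fingers":255},{"translation":[0,-0.03,0],"yaw":0,"fingers":255},{"translation":[0,-0.04,0],"yaw":0,"fingers":255},{"translation":[0,-0.045,0],"yaw":0,"fingers":255},{"translation":[0,-0.045,0],"yaw":0,"fingers":255},{"translation":[0,-0.045,0],"yaw":0,"fingers":255},{"translation":[0,-0.035,0],"yaw":0,"fingers":255},{"translation":[0,-0.02,0],"yaw":0,"fingers":255},{"translation":[0,-0.01,0],"yaw":0,"fingers":255},{"translation":[0,0,0.006],"yaw":0,"fingers":255}]'
python3 - <<'E'
from h import *
o=ctrl.observe();p=o["tool_pos"];yaw=o["eef_rot"][2];print(p,yaw,o["force"])
for n in("side","top"):
    im,P=grab(n)
    save(im,n+"4.png",4,(250,140,430,270) if n=="side" else (260,150,420,270))
    try:
        c,s=brass(im,P,p[0],p[1]); b=ray(im,*c,.044+p[2]-.0336); print(n,c,s,b,world2tool(*(b-p[:2]),yaw))
    except Exception as e: print(n,e)
print(world2tool(.441-p[0],-.0253-p[1],yaw))
E
```

```text
t: 5.6
tool_pos: [0.4421, -0.0258, 0.1228]
eef_rot: [3.142, 0.001, -3.005]
force: [0.5, -0.3, -6.4]
grip_width: 0.0533
gripper_force: 30.0
[ 0.44211162 -0.025791    0.12281055] -3.005152287454681 [ 0.46760921 -0.33444248 -6.3825987 ]
side [310.20689655 229.22413793] [302 225  20  10 116] [0.31812101 0.03245911] [0.11491527 0.07457364]
top attempt to get argmax of an empty sequence
[0.0010345  0.00063763]
```

View pics/side4.png

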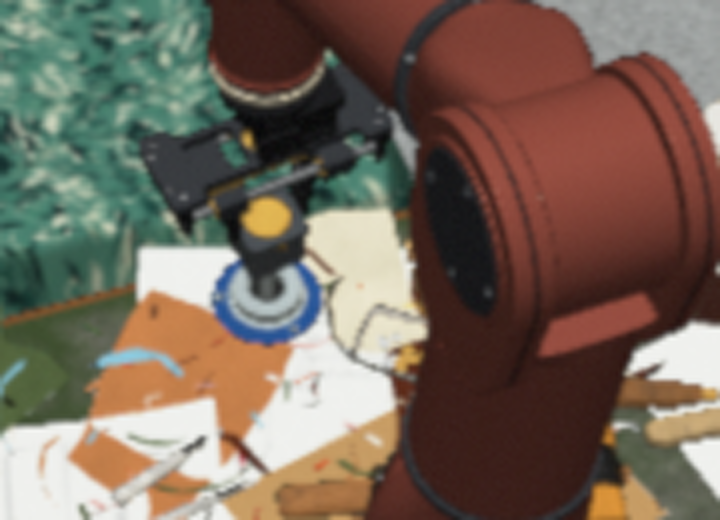

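The brass is at crop (267,215), directly above the rod foot at (266,285), so they line up sideways. I'll lower to just past the rod-top height.

```bash
python3 -m crank '[{"translation":[0.001,0.0006,0.004],"yaw":0,"fingers":255},{"translation":[0,0,0.006],"yaw":0,"fingers":255},{"translation":[0,0,0.006],"yaw":0,"fingers":255},{"translation":[0,0,0.004],"yaw":0,"fingers":255},{"translation":[0,0,0.001],"yaw":0,"fingers":255},{"translation":[0,0,0.001],"yaw":0,"fingers":255},{"translation":[0,0,0.001],"yaw":0,"fingers":255},{"translation":[0,0,0.001],"yaw":0,"fingers":255},{"translation":[0,0,0.0005],"yaw":0,"fingers":255},{"translation":[0,0,0],"yaw":0,"fingers":255}]'
```

```text
t: 6.7
tool_pos: [0.4406, -0.0243, 0.0981]
eef_rot: [-3.142, 0.0, -3.003]
force: [0.1, -0.3, -6.5]
grip_width: 0.053
gripper_force: 30.0
```

```bash
python3 -m crank '[{"translation":[0,0,0.0005],"yaw":0,"fingers":255},{"translation":[0,0,0],"yaw":0,"fingers":255},{"translation":[0,0,0.0005],"yaw":0,"fingers":255},{"translation":[0,0,0],"yaw":0,"fingers":255},{"translation":[0,0,0.0005],"yaw":0,"fingers":255},{"translation":[0,0,0],"yaw":0,"fingers":255},{"translation":[0,0,0],"yaw":0,"fingers":255},{"translation":[0,0,0],"yaw":0,"fingers":255},{"translation":[0,0,0],"yaw":0,"fingers":255},{"translation":[0,0,0],"yaw":0,"fingers":255}]'; python3 -c "
from workcell import ctrl
o=ctrl.observe();print(o['tool_pos'],o['force'],o['moment'])"
```

```text
t: 7.7
tool_pos: [0.4406, -0.0243, 0.0966]
eef_rot: [-3.141, 0.0, -3.003]
force: [1.4, -1.5, -7.1]
grip_width: 0.0533
gripper_force: 30.0
[ 0.44062689 -0.02431685  0.09657449] [ 1.42798826 -1.53306739 -7.10247878] [-0.44800433 -0.27866272  0.00910463]
```

```bash
python3 -m crank '[{"translation":[-0.0006,-0.0008,0],"yaw":0,"fingers":255},{"translation":[0,0,0],"yaw":0,"fingers":255},{"translation":[0,0,0.0005],"yaw":0,"fingers":255},{"translation":[0,0,0],"yaw":0,"fingers":255},{"translation":[0,0,0.0005],"yaw":0,"fingers":255},{"translation":[0,0,0],"yaw":0,"fingers":255},{"translation":[0,0,0.0005],"yaw":0,"fingers":255},{"translation":[0,0,0],"yaw":0,"fingers":255},{"translation":[0,0,0],"yaw":0,"fingers":255},{"translation":[0,0,0],"yaw":0,"fingers":255}]'; python3 -c "
from workcell import ctrl
for i in range(3):
  o=ctrl.observe();print(o['tool_pos'],o['force'],o['moment'])"
```

```text
t: 8.7
tool_pos: [0.4413, -0.025, 0.0951]
eef_rot: [-3.142, -0.0, -3.003]
force: [0.5, 0.1, -6.6]
grip_width: 0.053
gripper_force: 30.0
[ 0.44129469 -0.02497009  0.0950663 ] [ 0.51169038  0.12509888 -6.58039113] [-0.00020353 -0.06683989 -0.04584659]
[ 0.44129469 -0.02497009  0.0950663 ] [ 0.51169038  0.12509888 -6.58039113] [-0.00020353 -0.06683989 -0.04584659]
[ 0.44129469 -0.02497009  0.0950663 ] [ 0.51169038  0.12509888 -6.58039113] [-0.00020353 -0.06683989 -0.04584659]
```

The holder's underside is now about 3.5 mm below the rod top with no load, so the rod is in the hole. I'll go on down to just before the rod meets the anvil.

```bash
python3 -m crank '[{"translation":[0,0,0.001],"yaw":0,"fingers":255},{"translation":[0,0,0.001],"yaw":0,"fingers":255},{"translation":[0,0,0.002],"yaw":0,"fingers":255},{"translation":[0,0,0.003],"yaw":0,"fingers":255},{"translation":[0,0,0.003],"yaw":0,"fingers":255},{"translation":[0,0,0.003],"yaw":0,"fingers":255},{"translation":[0,0,0.003],"yaw":0,"fingers":255},{"translation":[0,0,0.003],"yaw":0,"fingers":255},{"translation":[0,0,0.003],"yaw":0,"fingers":255},{"translation":[0,0,0],"yaw":0,"fingers":255}]'; python3 -c "
from workcell import ctrl
o=ctrl.observe();print(o['tool_pos'],o['force'],o['moment'])"
```

```text
t: 9.7
tool_pos: [0.441, -0.025, 0.0726]
eef_rot: [-3.141, -0.001, -3.003]
force: [-0.1, -0.4, -6.6]
grip_width: 0.0532
gripper_force: 30.0
[ 0.44098567 -0.02501163  0.07262009] [-0.13123914 -0.38118154 -6.5818551 ] [ 0.07295791  0.01312851 -0.00317418]
```

```bash
python3 -m crank '[{"translation":[0,0,0.002],"yaw":0,"fingers":255},{"translation":[0,0,0.001],"yaw":0,"fingers":255},{"translation":[0,0,0.001],"yaw":0,"fingers":255},{"translation":[0,0,0.001],"yaw":0,"fingers":255},{"translation":[0,0,0.001],"yaw":0,"fingers":255},{"translation":[0,0,0.001],"yaw":0,"fingers":255},{"translation":[0,0,0.001],"yaw":0,"fingers":255},{"translation":[0,0,0],"yaw":0,"fingers":255},{"translation":[0,0,0],"yaw":0,"fingers":255},{"translation":[0,0,0],"yaw":0,"fingers":255}]'; python3 -c "
from workcell import ctrl
o=ctrl.observe();print(o['tool_pos'],o['force'],o['moment'])"
```

```text
t: 10.7
tool_pos: [0.4413, -0.025, 0.065]
eef_rot: [-3.141, -0.0, -3.003]
force: [-0.1, -0.8, -1.7]
grip_width: 0.0535
gripper_force: 30.0
[ 0.44126979 -0.02499833  0.06496739] [-0.12600918 -0.82937228 -1.68600242] [-0.01794317 -0.0403776   0.04106394]
```

```bash
python3 -m crank '[{"translation":[0,0,0.001],"yaw":0,"fingers":255},{"translation":[0,0,0],"yaw":0,"fingers":255},{"translation":[0,0,0.001],"yaw":0,"fingers":255},{"translation":[0,0,0],"yaw":0,"fingers":255},{"translation":[0,0,0.001],"yaw":0,"fingers":255},{"translation":[0,0,0],"yaw":0,"fingers":255},{"translation":[0,0,0.001],"yaw":0,"fingers":255},{"translation":[0,0,0],"yaw":0,"fingers":255},{"translation":[0,0,0],"yaw":0,"fingers":255},{"translation":[0,0,0],"yaw":0,"fingers":255}]'; python3 -c "
from workcell import ctrl
o=ctrl.observe();print(o['tool_pos'],o['force'],o['moment'])"
```

```text
t: 11.7
tool_pos: [0.4409, -0.025, 0.0608]
eef_rot: [-3.142, -0.001, -3.003]
force: [-1.3, -0.2, -5.5]
grip_width: 0.053
gripper_force: 30.0
[ 0.44086685 -0.02499256  0.06081229] [-1.26973967 -0.19170377 -5.45019252] [-0.09939985  0.21486524  0.00212335]
```

```bash
python3 -m crank '[{"translation":[0,0,0.001],"yaw":0,"fingers":255},{"translation":[0,0,0],"yaw":0,"fingers":255},{"translation":[0,0,0.001],"yaw":0,"fingers":255},{"translation":[0,0,0],"yaw":0,"fingers":255},{"translation":[0,0,0.0005],"yaw":0,"fingers":255},{"translation":[0,0,0],"yaw":0,"fingers":255},{"translation":[0,0,0.0005],"yaw":0,"fingers":255},{"translation":[0,0,0],"yaw":0,"fingers":255},{"translation":[0,0,0],"yaw":0,"fingers":255},{"translation":[0,0,0],"yaw":0,"fingers":255}]'
python3 - <<'E'
from h import *
o=ctrl.observe();print(o['tool_pos'],o['force'],o['moment'])
im,P=grab("side"); save(im,"side5.png",6,(270,150,380,240))
E
```

```text
t: 12.7
tool_pos: [0.4413, -0.025, 0.0581]
eef_rot: [-3.142, 0.0, -3.003]
force: [-0.4, 0.8, -5.1]
grip_width: 0.0526
gripper_force: 30.0
[ 0.4413464  -0.02495881  0.05809345] [-0.42567081  0.83020292 -5.13723857] [-0.00323408  0.15341335 -0.00824654]
```

View pics/side5.png

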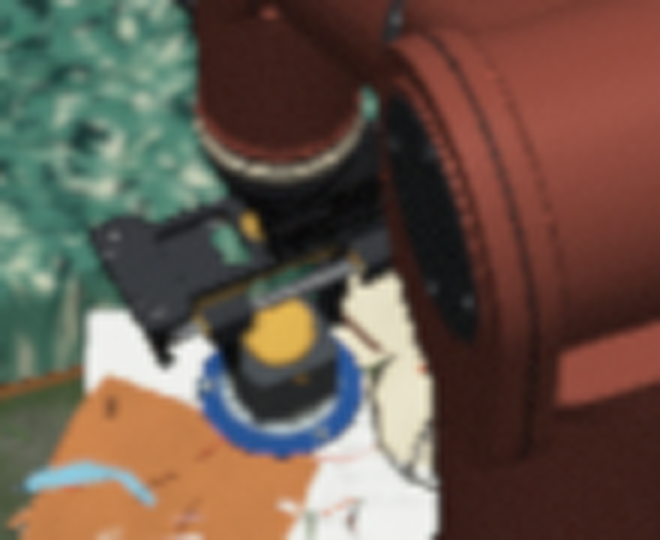

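The brass at crop (280,330) now stands above the block, which is nearly on the ring. I'll ease down until the force shows it is seated.

```bash
python3 -m crank '[{"translation":[0,0,0.0004],"yaw":0,"fingers":255},{"translation":[0,0,0],"yaw":0,"fingers":255},{"translation":[0,0,0.0003],"yaw":0,"fingers":255},{"translation":[0,0,0],"yaw":0,"fingers":255},{"translation":[0,0,0.0003],"yaw":0,"fingers":255},{"translation":[0,0,0],"yaw":0,"fingers":255},{"translation":[0,0,0],"yaw":0,"fingers":255},{"translation":[0,0,0],"yaw":0,"fingers":255},{"translation":[0,0,0],"yaw":0,"fingers":255},{"translation":[0,0,0],"yaw":0,"fingers":255}]'; python3 -c "
from workcell import ctrl
o=ctrl.observe();print(o['tool_pos'],o['force'],o['moment'])"
```

```text
t: 13.75
tool_pos: [0.4415, -0.0249, 0.0576]
eef_rot: [3.141, 0.0, -3.003]
force: [-4.3, -0.1, 5.8]
grip_width: 0.0533
gripper_force: 30.0
[ 0.44152703 -0.02490893  0.05758918] [-4.25992144 -0.06542538  5.81340882] [-0.06889977  0.99804065  0.03038567]
```

Seated (z = 57.6 mm, about 12 N). I'll release and rise.

```bash
python3 -m crank '[{"translation":[0,0,-0.0003],"yaw":0,"fingers":255},{"translation":[0,0,0],"yaw":0,"fingers":0},{"translation":[0,0,0],"yaw":0,"fingers":0},{"translation":[0,0,0],"yaw":0,"fingers":0},{"translation":[0,0,0],"yaw":0,"fingers":0},{"translation":[0,0,0],"yaw":0,"fingers":0},{"translation":[0,0,0],"yaw":0,"fingers":0},{"translation":[0,0,-0.01],"yaw":0,"fingers":0},{"translation":[0,0,-0.03],"yaw":0,"fingers":0},{"translation":[0,0,-0.03],"yaw":0,"fingers":0}]'
python3 - <<'E'
from h import *
o=ctrl.observe();p=o['tool_pos'];print(p,o['force'],o['moment'])
im,P=grab("side"); save(im,"side6.png",6,(280,160,370,230))
c,s=brass(im,P,.44,-.025); print(c,s,ray(im,*c,.078))
im,P=grab("top")
try: c,s=brass(im,P,.44,-.025); print(c,s,ray(im,*c,.078))
except Exception as e: print(e)
E
```

```text
t: 14.75
tool_pos: [0.4408, -0.0254, 0.1286]
eef_rot: [-3.141, -0.001, -3.003]
force: [1.1, 0.2, 0.2]
grip_width: 0.0872
gripper_force: 0.0
[ 0.44082898 -0.02536631  0.12855797] [1.14692969 0.15218731 0.2424299 ] [0.04350485 0.00451446 0.00277915]
[308.22839506 227.57407407] [298 217  24  18 162] [0.3592748  0.02631951]
attempt to get argmax of an empty sequence
```

View pics/side6.png

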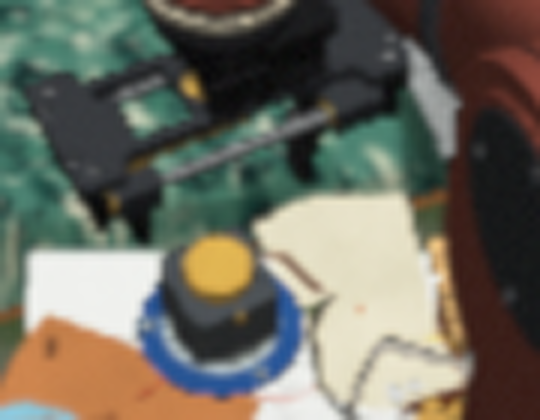

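The side view shows the brass anvil at crop (218,264), level and proud of the seated holder. I'll go down to grip its exposed rim.

```bash
python3 -m crank '[{"translation":[0.0012,-0.0002,0.015],"yaw":0,"fingers":0},{"translation":[0,0,0.015],"yaw":0,"fingers":0},{"translation":[0,0,0.005],"yaw":0,"fingers":0},{"translation":[0,0,0],"yaw":0,"fingers":0},{"translation":[0,0,0],"yaw":0,"fingers":255},{"translation":[0,0,0],"yaw":0,"fingers":255},{"translation":[0,0,0],"yaw":0,"fingers":255},{"translation":[0,0,0],"yaw":0,"fingers":255},{"translation":[0,0,0],"yaw":0,"fingers":255},{"translation":[0,0,0],"yaw":0,"fingers":255}]'; python3 -c "
from workcell import ctrl
o=ctrl.observe();print(o['tool_pos'],o['force'],o['moment'],o['joint_positions'])"
```

```text
t: 15.85
tool_pos: [0.4402, -0.0253, 0.0924]
eef_rot: [-3.142, 0.0, -3.003]
force: [0.7, 0.5, 0.2]
grip_width: 0.0465
gripper_force: 0.0
[ 0.44015324 -0.0253016   0.09240924] [0.65110246 0.49917985 0.15723135] [ 0.02333975  0.04094363 -0.01906376] [-0.67726827 -0.00824236  0.64117449  2.12699931  0.00581079  1.02117295
  1.67040077]
```

```bash
python3 -m crank '[{"translation":[0,0,-0.001],"yaw":0,"fingers":255},{"translation":[0,0,0],"yaw":0,"fingers":255},{"translation":[0,0,0],"yaw":0,"fingers":255},{"translation":[0,0,0],"yaw":0,"fingers":255},{"translation":[0,0,0],"yaw":0,"fingers":255},{"translation":[0,0,0],"yaw":0,"fingers":255},{"translation":[0,0,0],"yaw":0,"fingers":255},{"translation":[0,0,0],"yaw":0,"fingers":255},{"translation":[0,0,0],"yaw":0,"fingers":255},{"translation":[0,0,0],"yaw":0,"fingers":255}]'; python3 -c "
from workcell import ctrl
o=ctrl.observe();print(o['tool_pos'],o['force'],o['moment'])"
```

```text
t: 16.85
tool_pos: [0.4402, -0.0253, 0.0934]
eef_rot: [-3.142, 0.0, -3.003]
force: [-0.3, 0.6, -0.4]
grip_width: 0.0003
gripper_force: 0.0
[ 0.44016573 -0.02530353  0.09337953] [-0.33314841  0.61691405 -0.36831182] [ 0.01349993  0.06324819 -0.00919996]
```

The fingers closed on nothing. I'll open, rise and look.

```bash
python3 -m crank '[{"translation":[0,0,-0.02],"yaw":0,"fingers":255},{"translation":[0,0,-0.03],"yaw":0,"fingers":255},{"translation":[0,0,-0.02],"yaw":0,"fingers":0},{"translation":[0,0,0],"yaw":0,"fingers":0},{"translation":[0,0,0],"yaw":0,"fingers":0},{"translation":[0,0,0],"yaw":0,"fingers":0},{"translation":[0,0,0],"yaw":0,"fingers":0},{"translation":[0,0,0],"yaw":0,"fingers":0},{"translation":[0,0,0],"yaw":0,"fingers":0},{"translation":[0,0,0],"yaw":0,"fingers":0}]'
python3 - <<'E'
from h import *
im,P=grab("side"); save(im,"side7.png",10,(285,180,350,235))
sub=P[196:222,306:328]; print((sub[...,2]*1000).round(0).astype(int))
E
```

```text
t: 17.85
tool_pos: [0.44, -0.0254, 0.1632]
eef_rot: [-3.141, -0.0, -3.003]
force: [1.4, -0.5, 0.1]
grip_width: 0.0563
gripper_force: 0.0
[[                -180                 -179                 -174
                  -190                 -183                 -183
                  -187                 -197                 -185
                  -191                 -186                 -200
                  -197                 -194                 -190
                  -192                 -189                 -192
                  -201                    4                   10
                     7]
 [                -189                 -184                 -190
                  -198                 -185                 -197
                  -200                 -189                 -194
                  -196                 -183                 -205
                  -189                 -198                 -192
                  -207                 -205                   15
                    13                    7                    9
                     3]
 [   
[... 10851 characters left out ...]
    10
                     7                    5                   13
                    12                    7                   13
                    11]
 [                   5                    5                    7
                    13                    3                   13
                    13                   14                    8
                     6                   13                    0
                    13                   22                    8
                    10                   13                   15
                    12                    8                    7
                    10]]<stdin>:3: RuntimeWarning: invalid value encountered in cast
```

View pics/side7.png

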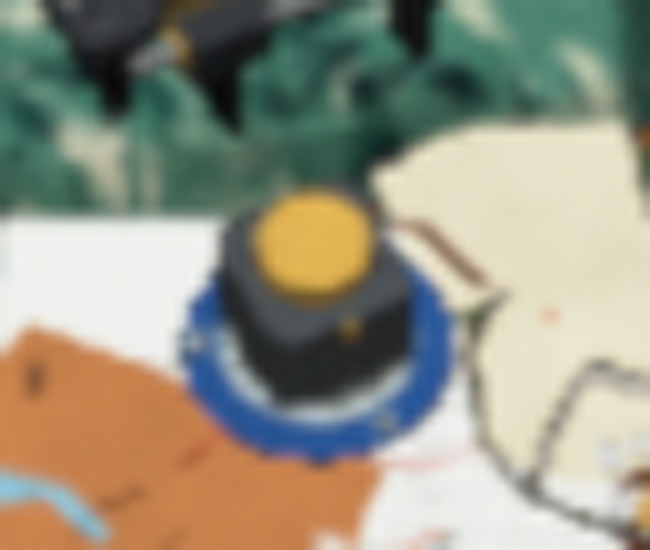

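The anvil is still proud at crop (315,243), at about z 77 mm on the holder at 68 mm, and undisturbed. I'll check where the fingertips are relative to it.

```bash
python3 - <<'E'
from h import *
o=ctrl.observe();p=o['tool_pos'];print(p,o['grip_width'])
im,P=grab("side")
R=cv2.Rodrigues(np.array(im["rvec"],float))[0]
proj=lambda X: cv2.projectPoints(np.array([X],float),np.array(im["rvec"]),np.array(im["tvec"]),np.array(im["K"]),None)[0].ravel().round(1)
print("cam",-R.T@np.array(im["tvec"]).ravel())
print("anvil exp",proj([.4398,-.025,.078]),"anvil bottom",proj([.4398,-.025,.068]))
print("brass as ray",ray(im,316.5,204.3,.078))
c,s=brass(im,P,.44,-.025,.03); print(c,s,ray(im,*c,.078),ray(im,*c,.068))
print("side6 tip mid",proj([.4408,-.0254,.1066]), "obs 316.7,194.2")
w=o['grip_width']/2
for sg in(1,-1): print("tip now",proj([p[0]+sg*w*np.sin(-3.003),p[1]-sg*w*np.cos(-3.003),p[2]-.022]))
m=(abs(P[...,0]-.44)<.06)&(abs(P[...,1]+.025)<.09)&(P[...,2]>.10)&(P[...,2]<.19); q=P[m]
lo=q[q[:,2]<.165]; print(len(q),np.sort(q[:,2])[:15].round(3)); print(lo[np.argsort(lo[:,2])][:25].round(3))
E
```

```text
[ 0.44010533 -0.02532955  0.16324824] 0.06059288342212029
cam [-0.5739766   0.30852346  1.61809881]
anvil exp [315.5 204. ] anvil bottom [315.5 205.7]
brass as ray [ 0.4375734  -0.02767939]
[315.94565217 204.15217391] [311 199  11  11  92] [ 0.43871194 -0.02612089] [ 0.44528742 -0.02829377]
side6 tip mid [315.5 198.7] obs 316.7,194.2
tip now [307.1 196.1]
tip now [324.  189.3]
36 [0.163 0.17  0.172 0.173 0.174 0.174 0.175 0.176 0.176 0.177 0.177 0.177
 0.177 0.177 0.178]
[[ 0.457 -0.059  0.163]]
```

```bash
python3 -m crank '[{"translation":[0,0,0.02],"yaw":0,"fingers":114},{"translation":[0,0,0.02],"yaw":0,"fingers":114},{"translation":[0,0,0.02],"yaw":0,"fingers":114},{"translation":[0,0,0.01],"yaw":0,"fingers":114},{"translation":[0,0,0],"yaw":0,"fingers":114},{"translation":[0,0,0],"yaw":0,"fingers":114},{"translation":[0,0,0.001],"yaw":0,"fingers":114},{"translation":[0,0,0],"yaw":0,"fingers":114},{"translation":[0,0,0.001],"yaw":0,"fingers":114},{"translation":[0,0,0],"yaw":0,"fingers":114}]'
python3 - <<'E'
from h import *
o=ctrl.observe();p=o['tool_pos'];print(p,o['grip_width'],o['force'],o['moment'])
im,P=grab("side"); g=im["color"].mean(2).astype(int)
print(g[186:212,302:332]);
z=np.nan_to_num(P[186:212,302:332,2]*1000).astype(int); print(z)
E
```

```text
t: 18.95
tool_pos: [0.4402, -0.0253, 0.0915]
eef_rot: [3.141, 0.0, -3.003]
force: [1.1, 0.1, 0.3]
grip_width: 0.0481
gripper_force: 0.0
[ 0.44024924 -0.02525909  0.09152804] 0.04812591466593434 [1.10072792 0.14154102 0.3287081 ] [ 0.06446119  0.05865753 -0.04807985]
[[ 59  60  59  59  58  58  84 105  92  64  55  57  47  27  17  23  26  23
   28  37  46  46  39  35  36  49  74  75  62  61]
 [ 60  60  59  60  60  62  83  97  77  57  58  57  49  38  24  29  37  34
   36  49  55  51  41  31  41  66 103 102  64  55]
 [ 61  59  59  59  60  60  60  61  61  54  52  43  31  31  38  57  75  68
   42  32  36  57  69  75  85 101 112  92  58  45]
 [ 61  59  59  60  60  59  56  53  49  37  32  35  33  42  63  86 111 104
   58  43  59  86 106 118 118 105  85  70  53  31]
 [ 60  60  60  57  54  51  44  33  34  39  46  48  50  59  74  88 106 104
   87  87 101 116 111  96  81  59  49  50  38  29]
 [ 59  55  53  47  37  32  36  38  49  63  68  62  68  80  83  92  99 104
  115 118 105  85  70  50  29  29  52  58  47  56]
 [ 50  41  32  36  38  46  52  58  64  71  79  78  87 103 102 106 119 114
   98  83
[... 5800 characters left out ...]
 73   72   77   80   60   67   72   73   66    1    9    4
     3    2]
 [  -2   -5    1    2    7   45   62   67   72   66   84   75   78   77
    74   77   77   83   74   70   68   66   69   67   61    6    4    6
     7    0]
 [   0    2    4    6    6   44   56   60   66   62   53   68   69   71
    73   74   76   68   63   57   66   73   62   73   62    6   12    7
     0   14]
 [   1    1   16   11    6   33   45   58   63   65   75   64   51   70
    70   69   65   59   69   71   63   68   68   72   61    8   14    7
     6    7]
 [   3    4    6   16   12   21   45   51   62   61   63   64   71   75
    66   68   72   65   65   70   60   62   64   56   55   16    8    6
     8    0]]
```

```bash
python3 - <<'E'
from h import *
o=ctrl.observe();p=o['tool_pos']
im,P=grab("side")
g=im["color"].mean(2)
for sl in((slice(200,207),slice(307,312)),(slice(193,201),slice(322,328))):
    q=P[sl].reshape(-1,3); k=(q[:,2]>.09)&(q[:,2]<.14); q=q[k]
    print(q.mean(0).round(4)); print(q[np.argsort(q[:,2])][:5].round(3))
proj=lambda X: cv2.projectPoints(np.array([X],float),np.array(im["rvec"]),np.array(im["tvec"]),np.array(im["K"]),None)[0].ravel().round(1)
for zt in (.07,.08,.09,.1): print(zt,[proj([.44+ (-s)*.0315*.138, -.0253+s*.0315*.99, zt]) for s in(1,-1)])
E
```

```text
[4.256e-01 1.000e-04 1.144e-01]
[[ 0.43  -0.006  0.1  ]
 [ 0.425 -0.005  0.101]
 [ 0.422 -0.     0.101]
 [ 0.44   0.004  0.102]
 [ 0.425 -0.001  0.104]]
[ 0.4372 -0.0563  0.1154]
[[ 0.436 -0.06   0.096]
 [ 0.434 -0.063  0.098]
 [ 0.445 -0.053  0.099]
 [ 0.439 -0.054  0.1  ]
 [ 0.435 -0.063  0.102]]
0.07 [array([307.1, 208.7]), array([324. , 201.9])]
0.08 [array([307., 207.]), array([324.1, 200.1])]
0.09 [array([307. , 205.3]), array([324.1, 198.4])]
0.1 [array([306.9, 203.6]), array([324.2, 196.6])]
```

Depth puts the fingertips at about z 80–100 mm with the TCP at 91.5 mm, so they are higher than stated. I'll lower in careful steps, feeling for the holder's top.

```bash
python3 -m crank '[{"translation":[0,0,0.002],"yaw":0,"fingers":114},{"translation":[0,0,0.002],"yaw":0,"fingers":114},{"translation":[0,0,0.002],"yaw":0,"fingers":114},{"translation":[0,0,0.001],"yaw":0,"fingers":114},{"translation":[0,0,0.001],"yaw":0,"fingers":114},{"translation":[0,0,0.001],"yaw":0,"fingers":114},{"translation":[0,0,0],"yaw":0,"fingers":114},{"translation":[0,0,0],"yaw":0,"fingers":114},{"translation":[0,0,0],"yaw":0,"fingers":114},{"translation":[0,0,0],"yaw":0,"fingers":114}]'
python3 - <<'E'
from h import *
o=ctrl.observe();p=o['tool_pos'];print(p,o['force'])
im,P=grab("side")
for sl in((slice(198,215),slice(304,312)),(slice(190,207),slice(322,329))):
    print((np.nan_to_num(P[sl][...,2])*1000).astype(int)); print(im["color"][sl].mean(-1).astype(int))
E
```

```text
t: 20.05
tool_pos: [0.4402, -0.0253, 0.0824]
eef_rot: [3.142, 0.0, -3.003]
force: [0.4, -0.2, 0.3]
grip_width: 0.048
gripper_force: 0.0
[ 0.44018616 -0.02531359  0.08242742] [ 0.41226667 -0.15675552  0.26461838]
[[188 188 184 186 187 186 182 185]
 [183 182 189 181 188 181 180 173]
 [180 173 186 180 175 171 167 167]
 [173 177 185 170 175 169 169 163]
 [  0 174 170 174 172 164 116 114]
 [  8   2 167 166 104 119 111 109]
 [  6   1   9  94 107 118 112 109]
 [  3   2   1  72  94  98 106  93]
 [  9   2  11  58  68 102  97  90]
 [ -1   4   1  43  60  93  84  64]
 [  6   9   6  55  58  75  65  65]
 [  5   8   7  41  50  57  68  74]
 [ 11   8  14  40  46  61  66  70]
 [ 14   2   8  22  41  44  67  67]
 [ 13   8   3   7  39  43  51  67]
 [  8  12   8   7  18  38  50  57]
 [ 16  10  14   7  11  31  47  51]]
[[100  66  60  59  57  52  43  36]
 [120  73  53  49  42  33  26  28]
 [111  79  43  31  27  24  28  49]
 [118  78  35  24  22  23  43  91]
 [187 124  55  23  18  22  59 120]
 [234 205 123  43  10  19  54 121]
 [238 233 187  73  14  19  53 120]
 [238 235 192  79  22  16  50 117]
 [238 228 17
[... 778 characters left out ...]
  7   11    7    4]
 [  78   71    3    0    4   16   10]
 [  77   71   72    1    5    0   10]
 [  74   72   61   68   -1    0    9]
 [  69   68   68   66   10    5    8]]
[[ 49  67  78  84  99 113 101]
 [ 87 103 118 120 108  88  73]
 [115 115 101  85  63  41  47]
 [ 88  73  53  34  23  44 101]
 [ 41  30  22  19  31  99 173]
 [ 20  18  18  19  54 153 211]
 [ 16  15  21  17  57 158 213]
 [ 29  25  22  18  56 156 212]
 [ 65  59  25  18  56 157 212]
 [ 96  89  41  35  70 159 212]
 [ 76  79  73  94 131 178 213]
 [ 90 109 121 152 191 200 211]
 [ 99 118 150 159 154 155 184]
 [113 138 187 200 178 136 138]
 [104 102 168 216 217 191 137]
 [ 86  83 107 170 213 216 190]
 [ 77  77  83 110 166 209 216]]
```

```bash
python3 -m crank '[{"translation":[0,0,0.001],"yaw":0,"fingers":114},{"translation":[0,0,0.001],"yaw":0,"fingers":114},{"translation":[0,0,0.001],"yaw":0,"fingers":114},{"translation":[0,0,0.001],"yaw":0,"fingers":114},{"translation":[0,0,0.001],"yaw":0,"fingers":114},{"translation":[0,0,0.001],"yaw":0,"fingers":114},{"translation":[0,0,0],"yaw":0,"fingers":114},{"translation":[0,0,0],"yaw":0,"fingers":114},{"translation":[0,0,0],"yaw":0,"fingers":114},{"translation":[0,0,0],"yaw":0,"fingers":114}]'
python3 - <<'E'
from h import *
o=ctrl.observe();p=o['tool_pos'];print(p,o['force'])
im,P=grab("side")
for sl in((slice(203,212),slice(304,312)),(slice(196,205),slice(322,329))):
    print((np.nan_to_num(P[sl][...,2])*1000).astype(int))
E
```

```text
t: 21.1
tool_pos: [0.4402, -0.0253, 0.0764]
eef_rot: [-3.142, 0.0, -3.003]
force: [-0.4, -0.9, 0.0]
grip_width: 0.0479
gripper_force: 0.0
[ 0.44017917 -0.02534404  0.07640566] [-4.42979586e-01 -8.83641437e-01  9.02430706e-06]
[[  0 158 170 166 163 155 117 115]
 [  9   6 162 160  97 109 110 104]
 [  7  13   5  81 102 105 103 107]
 [ 11   5   2  56  92  98  99  97]
 [  8   6  12  49  69  93  96  86]
 [  9  -2   8  50  57  83  87  63]
 [ 11  13   8  33  54  58  68  68]
 [ 10   9  14  42  48  54  71  70]
 [  7  10   6  32  36  53  54  67]]
[[  88  104  116  124  118  115   10]
 [ 100   93  109  111  107  111    2]
 [  89   93  106  112  102  110    4]
 [-203   91  100   99  102  104    4]
 [  64   80   95  100   96   94    2]
 [  67    0   90   95   91   81    4]
 [  65   74    2   83   79    1    7]
 [  79   77    7    4    1    3   10]
 [  76   69   68    5   12    2   10]]
```

```bash
python3 -m crank '[{"translation":[0,0,0.001],"yaw":0,"fingers":114},{"translation":[0,0,0.001],"yaw":0,"fingers":114},{"translation":[0,0,0.001],"yaw":0,"fingers":114},{"translation":[0,0,0.001],"yaw":0,"fingers":114},{"translation":[0,0,0.001],"yaw":0,"fingers":114},{"translation":[0,0,0],"yaw":0,"fingers":114},{"translation":[0,0,0],"yaw":0,"fingers":114},{"translation":[0,0,0],"yaw":0,"fingers":114},{"translation":[0,0,0],"yaw":0,"fingers":114},{"translation":[0,0,0],"yaw":0,"fingers":114}]'
python3 - <<'E'
from h import *
o=ctrl.observe();p=o['tool_pos'];print(p,o['force'])
im,P=grab("side")
for sl in((slice(203,212),slice(304,312)),(slice(196,205),slice(322,329))):
    print((np.nan_to_num(P[sl][...,2])*1000).astype(int))
E
```

```text
t: 22.15
tool_pos: [0.4402, -0.0253, 0.0714]
eef_rot: [-3.142, 0.0, -3.003]
force: [0.1, -0.8, 0.1]
grip_width: 0.0482
gripper_force: 0.0
[ 0.44018077 -0.02530338  0.07141486] [ 0.08881791 -0.7552303   0.1228562 ]
[[168 169 164 162 156 159 158 158]
 [  2 162 166 160 154 155 110 106]
 [  7   6 154 148 102 112 105 100]
 [  3   2  -1  78  90 103  95  90]
 [ -1   2  10  54  86  99  90  91]
 [  2   5   9  47  61  91  89  81]
 [  5   4   3  47  46  83  78  75]
 [  7   2   8  32  44  57  59  70]
 [ 11  10   2  29  37  53  58  73]]
[[162 102 116 123 116 118 117]
 [ 96 105 116 115 112 118   4]
 [ 80  99 105 105 109 104   5]
 [ 75  92 106 106 109 100   4]
 [ 69  79  90  92 104  98   7]
 [ 75   3  91  92  94  92   5]
 [ 73  65  78  87  77  84   9]
 [ 78  66   1  77   7  11  10]
 [ 70  69  67   6   9   8  12]]
```

```bash
python3 -m crank '[{"translation":[0,0,0.001],"yaw":0,"fingers":114},{"translation":[0,0,0],"yaw":0,"fingers":114},{"translation":[0,0,0.001],"yaw":0,"fingers":114},{"translation":[0,0,0],"yaw":0,"fingers":114},{"translation":[0,0,0.001],"yaw":0,"fingers":114},{"translation":[0,0,0],"yaw":0,"fingers":114},{"translation":[0,0,0.0005],"yaw":0,"fingers":114},{"translation":[0,0,0],"yaw":0,"fingers":114},{"translation":[0,0,0.0005],"yaw":0,"fingers":114},{"translation":[0,0,0],"yaw":0,"fingers":114}]'
```

```text
t: 23.2
tool_pos: [0.4401, -0.0253, 0.0673]
eef_rot: [-3.142, -0.0, -3.003]
force: [0.2, -0.5, 0.9]
grip_width: 0.0484
gripper_force: 0.0
```

```bash
python3 - <<'E'
from h import *
o=ctrl.observe();p=o['tool_pos'];print(p,o['force'],o['moment'])
im,P=grab("side")
for sl in((slice(205,212),slice(304,312)),(slice(198,205),slice(322,329))):
    print((np.nan_to_num(P[sl][...,2])*1000).astype(int))
E
```

```text
[ 0.44013729 -0.02533383  0.06733235] [ 0.23743333 -0.51959234  0.91869817] [-0.00832256  0.01782947  0.04407531]
[[  2 154 162 155 152 155 101 102]
 [  5   8 152  80  95 101  98  94]
 [  2   5   7  52  81  93  99  85]
 [  3   7  16  46  75  89  87  78]
 [ 12   9   5  41  52  83  82  81]
 [ 14  15   8  45  51  79  77  72]
 [ 13  13   9  32  39  53  53  73]]
[[ 83 103  98 109 108 103   6]
 [ 83  90  99 103 102  95   4]
 [ 81  87  99  98  96  93   9]
 [ 70  82  99  92  90  95   3]
 [ 73  69  82  89  82  91   1]
 [ 73  60  83  81  81  79  18]
 [ 83  78  70   9   4  10  17]]
```

```bash
python3 -m crank '[{"translation":[0,0,0.0005],"yaw":0,"fingers":114},{"translation":[0,0,0],"yaw":0,"fingers":114},{"translation":[0,0,0.0005],"yaw":0,"fingers":114},{"translation":[0,0,0],"yaw":0,"fingers":114},{"translation":[0,0,0.0005],"yaw":0,"fingers":114},{"translation":[0,0,0],"yaw":0,"fingers":255},{"translation":[0,0,0],"yaw":0,"fingers":255},{"translation":[0,0,0],"yaw":0,"fingers":255},{"translation":[0,0,0],"yaw":0,"fingers":255},{"translation":[0,0,0],"yaw":0,"fingers":255}]'
```

```text
t: 24.25
tool_pos: [0.4401, -0.0253, 0.0659]
eef_rot: [-3.142, -0.0, -3.003]
force: [0.2, -0.3, 1.0]
grip_width: 0.0364
gripper_force: 30.0
```

```bash
python3 - <<'E'
from h import *
o=ctrl.observe();p=o['tool_pos'];print(p,o['force'],o['moment'])
E
```

```text
[ 0.44012432 -0.02532879  0.06588424] [ 0.20904642 -0.26023469  1.00242445] [ 0.07507483 -0.00836285  0.01402493]
```

Gripped (width 36.4 mm, 30 N). I'll lift slowly.

```bash
python3 -m crank '[{"translation":[0,0,-0.001],"yaw":0,"fingers":255},{"translation":[0,0,-0.002],"yaw":0,"fingers":255},{"translation":[0,0,-0.003],"yaw":0,"fingers":255},{"translation":[0,0,-0.005],"yaw":0,"fingers":255},{"translation":[0,0,-0.008],"yaw":0,"fingers":255},{"translation":[0,0,-0.01],"yaw":0,"fingers":255},{"translation":[0,0,-0.01],"yaw":0,"fingers":255},{"translation":[0,0,-0.01],"yaw":0,"fingers":255},{"translation":[0,0,-0.005],"yaw":0,"fingers":255},{"translation":[0,0,0],"yaw":0,"fingers":255}]'
python3 - <<'E'
from h import *
o=ctrl.observe();p=o['tool_pos'];yaw=o['eef_rot'][2];print(p,o['force'],o['moment'])
im,P=grab("side"); hsv=cv2.cvtColor(im["color"],cv2.COLOR_RGB2HSV)
m=(hsv[...,0]>12)&(hsv[...,0]<30)&(hsv[...,1]>130)&(hsv[...,2]>110); n,l,s,c=cv2.connectedComponentsWithStats(m[160:230,290:350].astype(np.uint8))
for k in range(1,n):
    if s[k,4]>15: print(s[k],c[k]+[290,160],np.nanmedian(P[160:230,290:350,2][l==k]))
for ang in (173,): 
  print("turn tool deg",-(((ang+90)-np.degrees(yaw))%360))
print("at present yaw",world2tool(.4085-p[0],-.245-p[1],yaw))
im,P=grab("top")  # board
hsv=cv2.cvtColor(im["color"],cv2.COLOR_RGB2HSV)
m=(hsv[...,0]>8)&(hsv[...,0]<25)&(hsv[...,1]>70)&(hsv[...,2]>190); n,l,s,c=cv2.connectedComponentsWithStats(m[190:270,360:470].astype(np.uint8))
for k in range(1,n):
    if s[k,4]>100: print(s[k],c[k]+[360,190])
g=im["color"].mean(2).astype(int); print(g[219:242,402:426])
E
```

```text
t: 25.25
tool_pos: [0.4407, -0.0252, 0.1208]
eef_rot: [3.141, 0.002, -3.003]
force: [0.2, -0.4, -1.6]
grip_width: 0.0368
gripper_force: 30.0
[ 0.44070553 -0.02517552  0.12075632] [ 0.21169487 -0.38218962 -1.6159415 ] [0.05260601 0.03769404 0.02476953]
[22 30 11 10 84] [316.9047619  194.61904762] 0.13244188987124142
[  0  54  32  16 233] [300.20171674 223.75107296] 0.004517320600812635
turn tool deg -75.04303832158394
at present yaw [ 0.06232559 -0.21324989]
[  18   22   71   35 1078] [413.94434137 228.98794063]
[[155 156 154 153 157 156 154 157 155 156 158 160 159 161 159 161 162 159
  162 161 164 163 164 164]
 [157 156 154 154 157 155 156 154 158 157 158 157 159 157 159 159 158 157
  159 165 161 161 164 163]
 [163 165 162 157 157 158 158 157 138 114 113 103  96 104 141 159 161 160
  161 163 162 161 162 161]
 [169 170 170 172 165 168 156 132  97 111 111 116 122 121 105 114 143 158
  159 160 158 161 164 161]
 [170 171 172 173 171 155 113 114 114 114 115 113 113 112 117 112 104 130
  160 158 157 158 159 161]
 [162 167 166 168 150 115 117 118 116 117 118 115 116 114 120 119 112 106
  13
[... 1040 characters left out ...]
62 160 164 162 155 135 120 119 118 114 111 116 116 116 108 118 133
  151 160 158 157 158 159]
 [165 166 162 164 163 162 156 140 124 122 117 111 113 115 117 121 144 159
  159 158 157 158 157 157]
 [163 163 162 164 162 166 165 166 160 149 148 137 131 138 147 158 161 159
  159 158 157 156 160 159]
 [164 165 163 163 166 161 164 166 163 164 165 162 166 168 162 162 158 160
  158 158 153 157 161 159]
 [162 161 165 165 164 166 165 164 162 166 164 165 162 164 161 162 165 165
  165 164 161 160 159 158]
 [ 80  91 109 134 147 160 161 164 164 164 163 165 164 164 165 167 165 163
  161 163 162 163 163 166]
 [213 183  73  71  71  67  73  87 106 135 150 162 161 161 164 163 163 166
  164 164 166 166 167 163]]
```

Anvil held: its top is at z ≈ 132 mm, as expected. I'll carry it toward the well and turn the tool so the jaws lie across the board. The turn is +105°, because −75° would overrun joint 7.

```bash
python3 -m crank '[{"translation":[0.005,-0.018,0],"yaw":0,"fingers":255},{"translation":[0.01,-0.035,0],"yaw":0,"fingers":255},{"translation":[0.0115,-0.04,0],"yaw":0,"fingers":255},{"translation":[0.0125,-0.04,0],"yaw":0,"fingers":255},{"translation":[0.0115,-0.04,0],"yaw":0,"fingers":255},{"translation":[0.008,-0.025,0],"yaw":0,"fingers":255},{"translation":[0.004,-0.015,0],"yaw":0,"fingers":255},{"translation":[0,0,0],"yaw":7,"fingers":255},{"translation":[0,0,0],"yaw":8,"fingers":255},{"translation":[0,0,0],"yaw":8,"fingers":255}]'; python3 -m crank '[{"translation":[0,0,0],"yaw":8,"fingers":255},{"translation":[0,0,0],"yaw":8,"fingers":255},{"translation":[0,0,0],"yaw":8,"fingers":255},{"translation":[0,0,0],"yaw":8,"fingers":255},{"translation":[0,0,0],"yaw":8,"fingers":255},{"translation":[0,0,0],"yaw":8,"fingers":255},{"translation":[0,0,0],"yaw":8,"fingers":255},{"translation":[0,0,0],"yaw":8,"fingers":255},{"translation":[0,0,0],"yaw":8,"fingers":255},{"translation":[0,0,0],"yaw":8,"fingers":255}]'
python3 - <<'E'
from h import *
o=ctrl.observe();p=o['tool_pos'];yaw=o['eef_rot'][2];print(p,np.degrees(yaw),o['joint_positions'][6])
im,P=grab("top"); w=ray(im,413.5,229,.018); print("well",w, "anvil grasp earlier")
for n in("side","top"):
    im,P=grab(n); hsv=cv2.cvtColor(im["color"],cv2.COLOR_RGB2HSV)
    m=(abs(P[...,0]-p[0])<.05)&(abs(P[...,1]-p[1])<.05)&(P[...,2]>.1)&(P[...,2]<.15)&(hsv[...,0]>12)&(hsv[...,0]<30)&(hsv[...,1]>130)&(hsv[...,2]>110)
    if m.sum()>5: v,u=np.nonzero(m); print(n,m.sum(),ray(im,u.mean(),v.mean(),.133))
im,_=grab("side"); print("side earlier anvil",ray(im,316.9,194.6,.133))
print("move",world2tool(w[0]-p[0],w[1]-.002-p[1],yaw))
E
```

```text
t: 26.35
tool_pos: [0.4072, -0.245, 0.1193]
eef_rot: [-3.141, -0.001, 2.873]
force: [0.1, -0.4, -0.7]
grip_width: 0.0365
gripper_force: 30.0
t: 27.35
tool_pos: [0.4073, -0.2448, 0.1194]
eef_rot: [-3.141, 0.0, 1.477]
force: [0.0, -0.1, -0.6]
grip_width: 0.0366
gripper_force: 30.0
[ 0.40730833 -0.24478329  0.11939444] 84.61541879476103 0.4175370295710738
well [ 0.41079289 -0.24484122] anvil grasp earlier
side earlier anvil [ 0.43718202 -0.0288441 ]
move [-0.00172186  0.0036623 ]
```

```bash
python3 -m crank '[{"translation":[-0.0017,0.0033,0.005],"yaw":1.6,"fingers":255},{"translation":[0,0,0.015],"yaw":0,"fingers":255},{"translation":[0,0,0.02],"yaw":0,"fingers":255},{"translation":[0,0,0.02],"yaw":0,"fingers":255},{"translation":[0,0,0.018],"yaw":0,"fingers":255},{"translation":[0,0,0.012],"yaw":0,"fingers":255},{"translation":[0,0,0.006],"yaw":0,"fingers":255},{"translation":[0,0,0],"yaw":0,"fingers":255},{"translation":[0,0,0],"yaw":0,"fingers":255},{"translation":[0,0,0],"yaw":0,"fingers":255}]'
python3 - <<'E'
from h import *
o=ctrl.observe();p=o['tool_pos'];print(p,o['force'],o['moment'])
im,P=grab("side"); 
hsv=cv2.cvtColor(im["color"],cv2.COLOR_RGB2HSV)
proj=lambda X: cv2.projectPoints(np.array([X],float),np.array(im["rvec"]),np.array(im["tvec"]),np.array(im["K"]),None)[0].ravel().round(1)
print(proj([.41,-.2465,.036]))
im,P=grab("top"); R=im["rvec"]
E
```

```text
t: 28.55
tool_pos: [0.4114, -0.2471, 0.0246]
eef_rot: [3.14, -0.0, 1.455]
force: [0.6, 0.4, -0.8]
grip_width: 0.0369
gripper_force: 30.0
[ 0.41143408 -0.24709645  0.0245884 ] [ 0.62105662  0.43786625 -0.77120743] [-0.09843552  0.00526014 -0.00878619]
[379.7 201.2]
```

```bash
python3 -m crank '[{"translation":[0,0,0.002],"yaw":0,"fingers":255},{"translation":[0,0,0.002],"yaw":0,"fingers":255},{"translation":[0,0,0.001],"yaw":0,"fingers":255},{"translation":[0,0,0.001],"yaw":0,"fingers":255},{"translation":[0,0,0.001],"yaw":0,"fingers":255},{"translation":[0,0,0.0005],"yaw":0,"fingers":255},{"translation":[0,0,0],"yaw":0,"fingers":255},{"translation":[0,0,0],"yaw":0,"fingers":255},{"translation":[0,0,0],"yaw":0,"fingers":255},{"translation":[0,0,0],"yaw":0,"fingers":255}]'; python3 - <<'E'
from h import *
o=ctrl.observe();p=o['tool_pos'];print(p,o['force'],o['moment'])
im,P=grab("side"); save(im,"side9.png",8,(340,170,420,235))
E
```

```text
t: 29.65
tool_pos: [0.4108, -0.2469, 0.0164]
eef_rot: [3.142, 0.0, 1.455]
force: [0.2, 0.6, -1.0]
grip_width: 0.0365
gripper_force: 30.0
[ 0.41083122 -0.24689864  0.0164008 ] [ 0.15939299  0.59018675 -1.03286903] [-0.11942942  0.03463332  0.0188342 ]
```

```bash
python3 -m crank '[{"translation":[0,0,0.0005],"yaw":0,"fingers":255},{"translation":[0,0,0],"yaw":0,"fingers":255},{"translation":[0,0,0.0005],"yaw":0,"fingers":255},{"translation":[0,0,0],"yaw":0,"fingers":255},{"translation":[0,0,0.0005],"yaw":0,"fingers":255},{"translation":[0,0,0],"yaw":0,"fingers":255},{"translation":[0,0,0.0005],"yaw":0,"fingers":255},{"translation":[0,0,0],"yaw":0,"fingers":255},{"translation":[0,0,0],"yaw":0,"fingers":255},{"translation":[0,0,0],"yaw":0,"fingers":255}]'; python3 - <<'E'
from h import *
o=ctrl.observe();p=o['tool_pos'];print(p,o['force'],o['moment'])
E
```

```text
t: 30.7
tool_pos: [0.4108, -0.2469, 0.0144]
eef_rot: [3.142, 0.0, 1.455]
force: [-0.7, -0.0, -1.7]
grip_width: 0.0364
gripper_force: 30.0
[ 0.4108127  -0.2469144   0.01437373] [-0.69968259 -0.03622431 -1.72559735] [-0.04452062  0.03522069  0.04183876]
```

```bash
python3 -m crank '[{"translation":[0,0,0.0004],"yaw":0,"fingers":255},{"translation":[0,0,0],"yaw":0,"fingers":255},{"translation":[0,0,0.0004],"yaw":0,"fingers":255},{"translation":[0,0,0],"yaw":0,"fingers":255},{"translation":[0,0,0.0004],"yaw":0,"fingers":255},{"translation":[0,0,0],"yaw":0,"fingers":255},{"translation":[0,0,0.0003],"yaw":0,"fingers":255},{"translation":[0,0,0],"yaw":0,"fingers":255},{"translation":[0,0,0],"yaw":0,"fingers":255},{"translation":[0,0,0],"yaw":0,"fingers":255}]'
```

```text
t: 31.7
tool_pos: [0.4109, -0.2469, 0.0129]
eef_rot: [3.142, 0.0, 1.455]
force: [-0.3, 0.0, 0.4]
grip_width: 0.0366
gripper_force: 30.0
```

The force is just rising at floor height. I'll release and rise.

```bash
python3 -m crank '[{"translation":[0,0,0],"yaw":0,"fingers":80},{"translation":[0,0,0],"yaw":0,"fingers":80},{"translation":[0,0,0],"yaw":0,"fingers":80},{"translation":[0,0,0],"yaw":0,"fingers":80},{"translation":[0,0,0],"yaw":0,"fingers":80},{"translation":[0,0,-0.005],"yaw":0,"fingers":80},{"translation":[0,0,-0.02],"yaw":0,"fingers":80},{"translation":[0,0,-0.04],"yaw":0,"fingers":80},{"translation":[0,0,-0.04],"yaw":0,"fingers":80},{"translation":[0,0,-0.03],"yaw":0,"fingers":80}]'; python3 -m crank '[{"translation":[0,0.04,-0.02],"yaw":0,"fingers":80},{"translation":[0,0.04,-0.02],"yaw":0,"fingers":80},{"translation":[0,0.04,-0.02],"yaw":0,"fingers":80},{"translation":[0,0.04,-0.01],"yaw":0,"fingers":80},{"translation":[0,0.04,0],"yaw":0,"fingers":80},{"translation":[0,0.03,0],"yaw":0,"fingers":80},{"translation":[0,0.02,0],"yaw":0,"fingers":80},{"translation":[0,0,0],"yaw":0,"fingers":80},{"translation":[0,0,0],"yaw":0,"fingers":80},{"translation":[0,0,0],"yaw":0,"fingers":80}]'
python3 - <<'E'
from h import *
im,P=grab("top"); im2,P2=grab("side")
a=cv2.resize(im["color"][190:265,310:450],None,fx=5,fy=5,interpolation=cv2.INTER_CUBIC)[:300]
b=cv2.resize(im2["color"][180:240,290:430],None,fx=5,fy=5,interpolation=cv2.INTER_CUBIC)
cv2.imwrite("pics/fin.png",np.vstack([a,b])[...,::-1])
E
```

```text
t: 32.7
tool_pos: [0.4109, -0.2477, 0.1501]
eef_rot: [3.14, 0.0, 1.453]
force: [0.6, -0.0, -0.9]
grip_width: 0.0598
gripper_force: 0.0
t: 33.7
tool_pos: [0.6583, -0.2763, 0.2183]
eef_rot: [-3.142, 0.0, 1.454]
force: [-0.0, -0.3, 0.3]
grip_width: 0.0599
gripper_force: 0.0
```

View pics/fin.png

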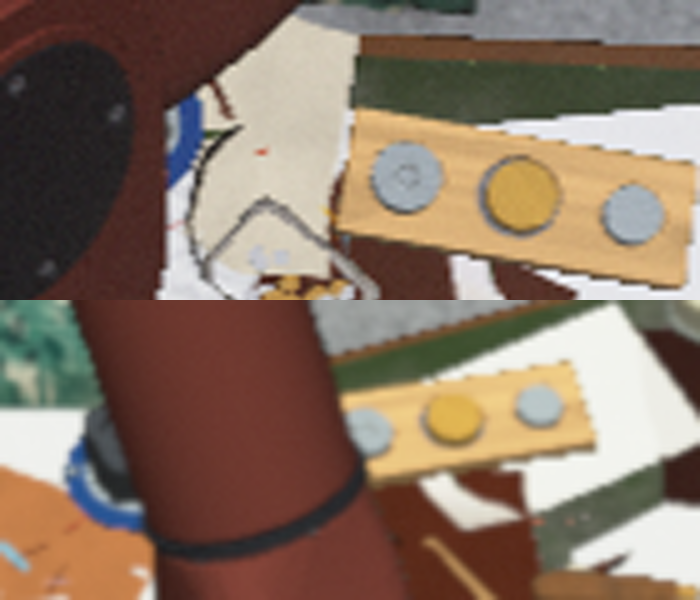

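The anvil (top crop (522,193)) lies inside the well with the dark rim showing around it, and the holder is still on the stand behind the arm. After a quick levelness check from depth, I'll hand in.

```bash
python3 - <<'E'
from h import *
for n in("top","side"):
    im,P=grab(n); hsv=cv2.cvtColor(im["color"],cv2.COLOR_RGB2HSV)
    m=(np.hypot(P[...,0]-.41,P[...,1]+.246)<.022)&(hsv[...,1]>150); q=P[m]
    A=np.c_[q[:,:2]-q[:,:2].mean(0),np.ones(len(q))]; f=np.linalg.lstsq(A,q[:,2],rcond=None)[0]
    print(n,len(q),q.mean(0).round(4),"slope deg",np.degrees(np.arctan(f[:2])).round(1),"noise",np.std(q[:,2]-A@f).round(4))
o=ctrl.observe(); print(o['t'],o['qd'].round(3)); ctrl.hand_in()
E
```

```text
top 109 [ 0.4105 -0.2449  0.0234] slope deg [-0.7  1.5] noise 0.003
side 71 [ 0.4087 -0.2489  0.0252] slope deg [-9.4  2.3] noise 0.0047
33.9 [ 0.001  0.006 -0.003 -0.005 -0.001  0.     0.   ]
the job is handed in; nothing more can be done
```

Job handed in at about 34 s: the rod pushed the anvil out, the holder was left sitting on the stand, and the anvil lies dished face up in the middle well (level within about 2° by the top camera; the noisier side camera read about 9°).

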